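# Lock the loose filter-cover screw with the slot key

## Task

One of the two big slotted screws on the lint-filter cassette's cover is still unlocked. Take the key from its rest, put its blade in that screw's slot and turn the screw clockwise until it stops, with the slot pointing at its two ribs like the other's; then hang the key back in its rest, upright, and let go. Do not touch the screws with the gripper, leave the other screw locked and the other things on the worktop where they are.

Things in the scene. Friction and masses are not known exactly. Their poses are not given: they have to be found in the camera images.
- cassette: fixed white and grey plastic filter cassette, 166 (x) x 306 (y) x 55 mm high, lying flat on the worktop; origin at the centre of its underside, z up. Two screws sit on its cover 90 mm either side of the middle along its y axis
- screw_a: fixed round white bezel (56 mm across, 2 mm high) on the cover, carrying a steel slotted head; origin on its axis on the cover's top, 55 mm above the worktop; z up. Two grey ribs, 3 mm high, beside it along its x axis, show the locked direction of the slot. This is the screw that starts unlocked; it may be at either place
- screw_b: the same as screw_a, at the other place; it starts locked and must stay so
- screw_a_head (a joint): turn of screw_a's head, rad, growing clockwise seen from above: 0 = slot along the bezel's y axis, 1.571 = locked stop, slot along the bezel's x axis, pointing at the ribs. Starts at 0.25 to 0.75. Stays where it is left; friction about 0.04 N m
- screw_b_head (a joint): the same for screw_b; starts locked at about 1.57
- screw_a_slot (a point): centre of the floor of screw_a's slot; turns with the head. The slot runs along this point's y axis, right across the 44 mm wide steel head and open at both ends; 8 mm wide, 8 mm deep, floor 60 mm above the worktop. The blade has 2 mm of play either side in it, so the key turns some 0.15 rad before it drives the head
- screw_b_slot (a point): the same for screw_b
- rest: fixed white plastic key rest on a 100 mm square foot 4 mm thick: a 72 mm square block, 56 mm high, with a 36 mm square upright hole down its middle; origin at the centre of its underside
- key: loose upright slot key, about 90 g; origin at the middle of the blade's lower edge, z up. Going up: steel blade 26 (x) x 4 (y) mm to z = 14; shaft 14 mm across to z = 50; round black collar 56 mm across, z = 50 to 56; black paddle 42 (x) x 16 (y) mm, z = 56 to 104, gripped across y. It hangs in the rest by its collar, origin 6 mm above the worktop; any yaw fits
- pin_cover: wooden clothespin, 72 x 15 x 10 mm, lying on the cover between the screws; bystander
- jar: jar with metal cap, 72 mm wide, 100 mm high, on the worktop; bystander; origin under its centre
- scoop: white measuring cup with a handle, 70 mm wide, 60 mm high, on the worktop; bystander; origin under its centre
- brush: hand brush lying on the worktop between the rest and the cassette; bystander
There are look-alikes about, which are no part of the job. What is shaped like the rest but blue or green is not meant.

How it is judged:
By the outcome, as a careful person would: the job done as asked, in the order asked, and still so for the second after the job is handed in, with the robot touching nothing.
It also fails if it takes over 43 s, if anything falls off the work surface, if the arm or the gripper's body presses on something with over 40 N, if the wrist force passes 120 N, or if a joint passes its speed limit or range.

## Robot

A 7-joint arm with a two-finger parallel gripper is mounted at the origin on the work surface. World frame = base frame: x ahead of the robot, y to its left, z up, the work surface at z = 0. Lengths are in m, angles in rad, forces in N, time in s.
With the tool pointing down it reaches from about 0.425 to 1.025 m from the base axis. Payload 9.4 kg.
Tool frame: the origin (TCP) lies at the very end of the fingers, on their centre line; the grasp point (between the pads) lies 19 mm behind it; z points along the fingers, y is the line along which they close (so a half turn about z gives the same grasp; the last joint's range is limited). The gripper opens to 85 mm and grips with 20 to 120 N. Pads are 22 mm wide; open, the fingers measure 114 mm over their backs; the gripper's body (76 mm by 85 mm) begins 54 mm behind the grasp point. The pads swing forward as they close: fully open they stand 13 mm farther back than shut.
Start: joints at [1.102, 0.599, -0.003, 1.599, 0.002, 0.943, -0.08], TCP at [0.277, -0.67, 0.231] pointing down, gripper open.
Joint ranges: [-2.57, 2.57], [-0.35, 1.97], [-1.29, 1.29], [0.11, 2.56], [-1.05, 4.19], [0.11, 1.86], [-2.63, 2.63]. Speed limits (rad/s): [2.22, 2.22, 3.01, 3.01, 3.14, 3.14, 3.14].

## Interface

Orientations are given as a 3x3 rotation matrix whose columns are the frame's x, y, z axes.
In Python, from plant import ctrl gives the robot as it stands.
- The arm moves only by the tool carry_out, never from a script. Its argument "commands" is a list of rows, each a list of 3 entries, a list of its own where there are three numbers: the shift along the world's x, y, z in mm, then the turn, a rotation vector about the world's x, y, z in degrees, then the finger opening in mm, from 0 to 85.4. In form: [[[tx, ty, tz], [wx, wy, wz], jaw], ...]. A call has 1 to 10 rows; each row is the pose to reach, as a shift and turn from the pose commanded when the call began; what a row does not reach only later rows make up. A row lasts 1/10 s, in which the tool goes at most 50 mm and 8.59 degrees, less where a joint would pass 70% of its speed; a pose out of reach is approached as far as the arm can. A call with a gripper value outside its range is refused whole. The fingers move at their own pace and stop on an object; "grip_force" is the grip in N (left out, the last holds). Time passes only in rows, so rows that repeat a pose let the fingers close. It gives the time, the measured TCP pose, the force, the opening and the grip force at its end, in the units of the state.
- ctrl.sense(): the state, without advancing time (a new reading comes with each control period).
- ctrl.capture(name): name is "scene" or "top" or "wrist"; returns the picture (384x512x3 uint8, red, green, blue); there is no depth.
- ctrl.camera_info(name): a dict with "intrinsics" (3x3 intrinsics, pixels), "R" (3x3) and "t" (3): a world point X has camera coordinates R X + t; the wrist camera has in their place "T_tool_cam" (4x4, takes a point from camera to tool coordinates, whose origin is the TCP and whose axes are the flange's). Camera axes: x right, y down, z forward; pixel columns grow to the right and rows downward; lengths in m; the calibration is good to about 2 mm. The wrist camera is an equidistant fisheye: a pixel r from the principal point sees the ray r / f radians off the axis. A picture is of the moment at which its call begins: read the wrist's pose just before it. camera_info takes no time and is no camera call.
- ctrl.hand_in(): hands the job in; it is judged then, once.
The state is a dict: "clock": time; "joint_pos": joint angles; "dq": joint speeds; "joint_efforts": joint torques, N m; "position": TCP position; "ee_rot": TCP orientation; "force": force on the tool from outside, world axes, zero at the start; "torque": the same for the moment, N m; "opening": opening from 0.0 (shut) to 1.0 (fully open); "grasp_force": force on a finger pad.
Only numpy, scipy, OpenCV 4.12 (cv2) and the standard library are available. Lean on these libraries where they do the work, as an engineer would, in place of code of your own. Each camera call takes 0.05 s, during which the arm holds its last target. There are 200 camera calls.

## Working session

There is one attempt and no reset: what is moved stays moved. The work goes in short steps, Python scripts to look and compute and a tool call to move; the robot and the scene stay as the last step left them, time stands still between calls to the robot, and variables do not carry over. Pictures are saved under pics/ and viewed, at most 10 in all, crops included, and the job is handed in when it is done.

Besides the shell and the picture viewer there is one more tool, called after "Request:" as name(argument=value, ...) on one line, values as JSON. carry_out: Moves the arm, as the interface text tells. Its arguments: {"type":"object","properties":{"commands":{"type":"array","items":{"type":"array"}},"grip_force":{"type":"number"}},"required":["commands"]}

```bash
mkdir -p pics; ls; python3 - <<'E'
from plant import ctrl
import cv2,numpy as np
np.set_printoptions(precision=4,suppress=True)
s=ctrl.sense();print(s['clock'],s['position'],s['ee_rot'],s['opening'])
for n in("scene","top","wrist"):
    im=ctrl.capture(n);cv2.imwrite(f'pics/{n}0.png',im[:,:,::-1]);print(n,ctrl.camera_info(n))
E
```

```text
pics
0.0 [ 0.2766 -0.6696  0.2304] [[ 0.9242  0.3819 -0.0007]
 [ 0.3819 -0.9242  0.0013]
 [-0.0002 -0.0015 -1.    ]] 1.0003254073269585
scene {'intrinsics': array([[383.7028,   0.    , 259.632 ],
       [  0.    , 383.7028, 190.2976],
       [  0.    ,   0.    ,   1.    ]]), 'R': array([[ 0.5051,  0.8631, -0.0057],
       [ 0.6977, -0.4122, -0.586 ],
       [-0.5081,  0.2919, -0.8103]]), 't': array([-0.1293, -0.3825,  1.4687])}
top {'intrinsics': array([[428.6712,   0.    , 256.2773],
       [  0.    , 428.6712, 195.3952],
       [  0.    ,   0.    ,   1.    ]]), 'R': array([[-0.0176, -0.9998, -0.0042],
       [-0.9945,  0.0179, -0.1029],
       [ 0.1029,  0.0023, -0.9947]]), 't': array([-0.1474,  0.5195,  1.0666])}
wrist {'intrinsics': array([[297.3186,   0.    , 250.9637],
       [  0.    , 297.3186, 196.1123],
       [  0.    ,   0.    ,   1.    ]]), 'T_tool_cam': array([[ 0.0001, -0.9488, -0.316 ,  0.0806],
       [ 1.    , -0.0001,  0.0007,  0.0008],
       [-0.0007, -0.316 ,  0.9488, -0.1436],
       [ 0.    ,  0.    ,  0.    ,  1.    ]])}
```

View pics/top0.png

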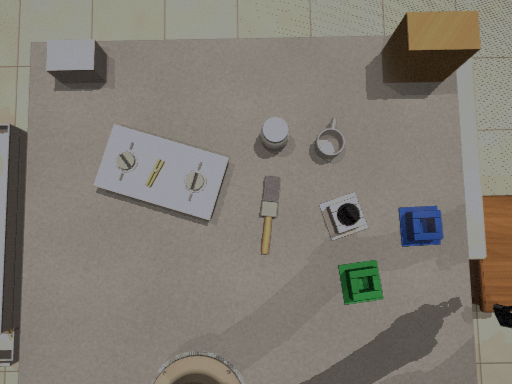

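View pics/scene0.png

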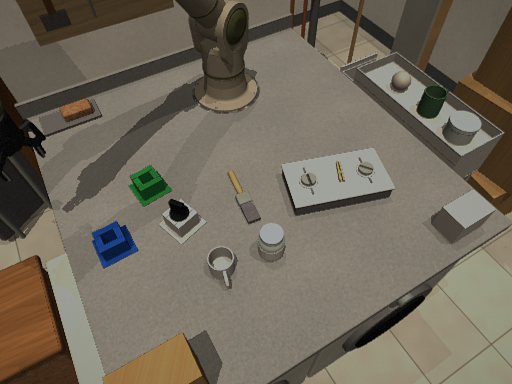

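The top view shows the cassette at (162,172), with screws at about (125,160) and (195,181). The white rest with the key is at (345,215). I'll zoom in on both.

```bash
python3 - <<'E'
import cv2,numpy as np
t=cv2.imread('pics/top0.png');s=cv2.imread('pics/scene0.png')
f=lambda im,x,y,w,h,k:cv2.resize(im[y:y+h,x:x+w],None,fx=k,fy=k,interpolation=cv2.INTER_CUBIC)
a=np.hstack([f(t,100,135,120,70,5)[:300]])
a=f(t,90,120,150,100,5.333)[:, :800]
b=np.hstack([f(t,312,185,64,60,6),f(s,150,190,64,60,6)])
b=cv2.copyMakeBorder(b,0,0,0,800-b.shape[1],cv2.BORDER_CONSTANT)
cv2.imwrite('pics/c1.png',cv2.resize(np.vstack([a,b]),None,fx=.66,fy=.66,interpolation=cv2.INTER_AREA))
print(a.shape,b.shape)
E
```

```text
(533, 800, 3) (360, 800, 3)
```

View pics/c1.png

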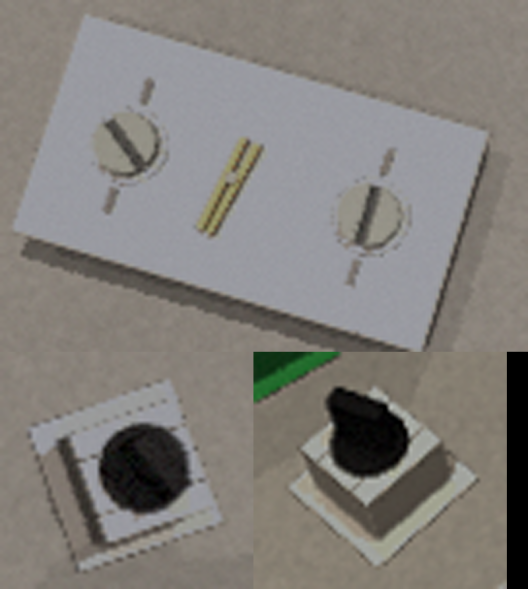

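screw_a is the left one in the top view. Its head is at about (126,161), with the slot about 59° counter-clockwise of the ribs. The key collar is at about (348.6,214.3), but I can't read its yaw well here. Next I'll compute positions by casting rays.

```bash
cat > h.py <<'E'
import numpy as np,cv2
from plant import ctrl
np.set_printoptions(precision=4,suppress=True)
def ray(n,uv,s=None):
    c=ctrl.camera_info(n);K=c['intrinsics'];x=(uv[0]-K[0,2])/K[0,0];y=(uv[1]-K[1,2])/K[1,1]
    if n=='wrist':
        r=np.hypot(x,y);k=np.sin(r)/max(r,1e-9);d=np.array([x*k,y*k,np.cos(r)]);T=c['T_tool_cam']
        R=np.array(s['ee_rot']);return np.array(s['position'])+R@T[:3,3],R@T[:3,:3]@d
    return -c['R'].T@c['t'],c['R'].T@np.array([x,y,1])
def at(n,uv,z,s=None):
    o,d=ray(n,uv,s);return o+d*(z-o[2])/d[2]
def proj(n,X,s=None):
    c=ctrl.camera_info(n);K=c['intrinsics']
    if n=='wrist':
        T=c['T_tool_cam'];p=np.array(s['ee_rot']).T@(np.array(X)-s['position']);p=T[:3,:3].T@(p-T[:3,3])
        r=np.hypot(p[0],p[1]);k=np.arctan2(r,p[2])/r;return K[:2,2]+K[0,0]*k*p[:2]
    p=c['R']@X+c['t'];return (K@p)[:2]/p[2]
E
python3 - <<'E'
from h import *
im=cv2.imread('pics/top0.png').astype(int);dark=(im.max(2)<60).astype(np.uint8)
def big(m,x0,y0,x1,y1):
    k=np.zeros_like(m);k[y0:y1,x0:x1]=m[y0:y1,x0:x1]
    n,l,st,c=cv2.connectedComponentsWithStats(k);i=1+np.argmax(st[1:,4]);return c[i],st[i]
c,st=big(dark,325,195,372,240);print('key px',c,st, at('top',c,.062))
s=cv2.imread('pics/scene0.png').astype(int);d2=(s.max(2)<60).astype(np.uint8)
c2,st2=big(d2,160,190,210,235);print('scene',c2,st2)
cr=lambda x,y:(90+x/3.52,120+y/3.52)
for n,(x,y) in dict(a=(126.5,143),b=(370,216)).items(): print(n,at('top',cr(x,y),.068))
for n,p,z in (('slot a',[(108,122),(145,167)],.068),('slot b',[(376,188),(363,243)],.068),('ribs a',[(148,92),(110,200)],.058),('ribs b',[(388,161),(352,273)],.058)):
    P=[at('top',cr(*q),z) for q in p];v=P[1]-P[0];print(n,P[0],P[1],np.degrees(np.arctan2(v[1],v[0]))%180,(P[0]+P[1])/2)
cb=lambda x,y:(312+x/3.96,185+(y-352)/3.96)
F=[at('top',cb(*q),.004) for q in((30,430),(168,380),(222,520),(82,570))];print('foot',np.array(F),np.mean(F,0))
F=[at('scene',(150+(x-253)/3.96,190+(y-352)/3.96),.004) for x,y in((289,488),(478,480),(381,566))];print('foot sc',np.array(F))
E
```

```text
key px [347.8747 213.9634] [337 203  23  23 383] [ 0.4633 -0.3806  0.062 ]
scene [177.8049 210.2622] [169 199  20  23 328]
a [0.6049 0.1645 0.068 ]
b [ 0.55   -0.0067  0.068 ]
slot a [0.6201 0.1778 0.068 ] [0.5876 0.1513 0.068 ] 39.11908922803721 [0.6039 0.1645 0.068 ]
slot b [ 0.5697 -0.011   0.068 ] [ 0.531  -0.0018  0.068 ] 166.59741789753 [ 0.5504 -0.0064  0.068 ]
ribs a [0.6434 0.1528 0.058 ] [0.5661 0.1787 0.058 ] 161.4290257732359 [0.6048 0.1658 0.058 ]
ribs b [ 0.5905 -0.0181  0.058 ] [0.5111 0.0075 0.058 ] 162.07053463940554 [ 0.5508 -0.0053  0.058 ]
foot [[ 0.4919 -0.3204  0.004 ]
 [ 0.5232 -0.4121  0.004 ]
 [ 0.4309 -0.4434  0.004 ]
 [ 0.4001 -0.3511  0.004 ]] [ 0.4615 -0.3818  0.004 ]
foot sc [[ 0.4324 -0.4422  0.004 ]
 [ 0.4969 -0.3195  0.004 ]
 [ 0.5261 -0.4098  0.004 ]]
```

Request:
carry_out(commands=[[[47,72,0],[0,0,0],85],[[93,145,0],[0,0,0],85],[[140,217,0],[0,0,0],85],[[186,289,0],[0,0,0],85],[[186,289,0],[0,0,0],85],[[186,289,0],[0,0,0],85],[[186,289,0],[0,0,0],85],[[186,289,0],[0,0,0],85],[[186,289,0],[0,0,0],85],[[186,289,0],[0,0,0],85]])

```text
clock: 1.15
position: [0.462, -0.3821, 0.2312]
ee_rot: [[0.925, 0.381, -0.001], [0.381, -0.925, -0.001], [-0.001, 0.0, -1.0]]
force: [0.1, -0.3, -0.4]
opening: 0.998
grasp_force: 0.0
```

```bash
python3 - <<'E'
from h import *
s=ctrl.sense();im=ctrl.capture('wrist');cv2.imwrite('pics/w1.png',im[:,:,::-1])
import pickle;pickle.dump(s,open('s1.pkl','wb'))
print(s['clock'],s['position'],s['ee_rot'],proj('wrist',[.463,-.381,.062],s))
E
```

```text
1.15 [ 0.462  -0.3821  0.2312] [[ 0.9247  0.3806 -0.0007]
 [ 0.3806 -0.9247 -0.0005]
 [-0.0008  0.0002 -1.    ]] [249.3739 174.2374]
```

View pics/w1.png

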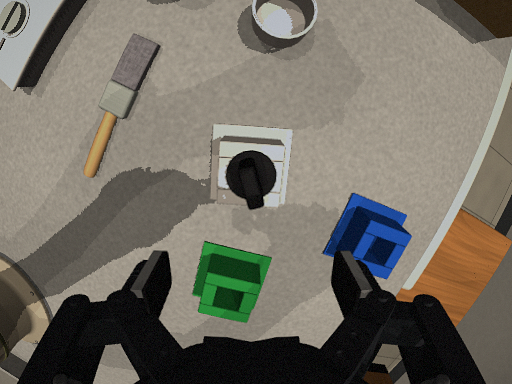

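The key collar is at about (250,174). The paddle's top end is near (257,200), and it runs roughly up-down in the picture. I'll stretch the contrast on a crop.

```bash
python3 - <<'E'
import cv2,numpy as np
im=cv2.imread('pics/w1.png')[140:220,205:300]
im=np.clip(im.astype(float)*4,0,255).astype(np.uint8)
cv2.imwrite('pics/w1c.png',cv2.resize(im,None,fx=7,fy=7,interpolation=cv2.INTER_CUBIC))
E
```

```text
(no output)
```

View pics/w1c.png

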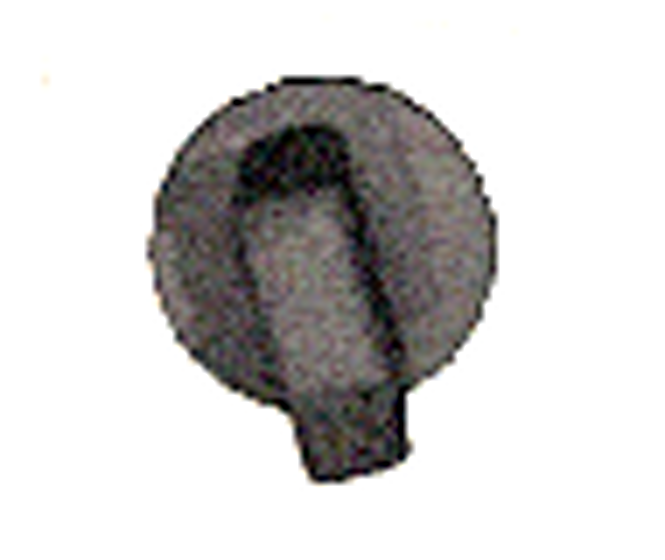

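```bash
python3 - <<'E'
from h import *
import pickle;s=pickle.load(open('s1.pkl','rb'))
f=lambda x,y,z:at('wrist',(205+x/7,140+y/7),z,s)
q=[f(*p,.11) for p in((243,197),(345,187),(408,458),(315,480))];q=np.array(q)
print(q,q.mean(0))
for a,b in((0,3),(1,2)):
    v=q[b]-q[a];print(np.degrees(np.arctan2(v[1],v[0])),np.linalg.norm(v))
for a,b in((0,1),(3,2)):
    v=q[b]-q[a];print('w',np.degrees(np.arctan2(v[1],v[0])),np.linalg.norm(v))
# collar ellipse extremes
print(f(149,250,.061),f(497,240,.061),f(320,75,.061),(f(149,250,.061)+f(497,240,.061))/2)
im=cv2.imread('pics/w1.png').max(2)
# foot corners
print([at('wrist',p,.004,s) for p in((213,124),(292,129),(286,209),(211,205))], np.mean([at('wrist',p,.004,s) for p in((213,124),(292,129),(286,209),(211,205))],0))
R=s['ee_rot'];print('tool y yaw',np.degrees(np.arctan2(R[1][1],R[0][1])))
E
```

```text
[[ 0.4763 -0.3662  0.11  ]
 [ 0.4826 -0.378   0.11  ]
 [ 0.4512 -0.4003  0.11  ]
 [ 0.4434 -0.3899  0.11  ]] [ 0.4634 -0.3836  0.11  ]
-144.27729823903786 0.040529139177580484
-144.6267116413385 0.03856514070521198
w -61.93024924137711 0.013364272659012626
w -53.462780560175325 0.013011365603882526
[ 0.4517 -0.3584  0.061 ] [ 0.4738 -0.4079  0.061 ] [ 0.4873 -0.3726  0.061 ] [ 0.4627 -0.3832  0.061 ]
[array([ 0.4922, -0.3198,  0.004 ]), array([ 0.5239, -0.4133,  0.004 ]), array([ 0.4237, -0.4499,  0.004 ]), array([ 0.3908, -0.3549,  0.004 ])] [ 0.4576 -0.3845  0.004 ]
tool y yaw -67.62682168665921
```

Request:
carry_out(commands=[[[1,-1,-40],[0,0,7],85],[[1,-1,-80],[0,0,13],85],[[1,-1,-110],[0,0,13],70],[[1,-1,-135],[0,0,13],60],[[1,-1,-155],[0,0,13],50],[[1,-1,-161],[0,0,13],45],[[1,-1,-161],[0,0,13],40],[[1,-1,-161],[0,0,13],30],[[1,-1,-161],[0,0,13],22],[[1,-1,-161],[0,0,13],20]], grip_force=60)

```text
clock: 2.2
position: [0.4642, -0.3825, 0.0713]
ee_rot: [[0.815, 0.58, 0.001], [0.58, -0.815, -0.001], [0.0, 0.001, -1.0]]
force: [-0.2, -0.3, 0.7]
opening: 0.234
grasp_force: 0.0
```

Request:
carry_out(commands=[[[0,0,-2],[0,0,0],10],[[0,0,-2],[0,0,0],0],[[0,0,-2],[0,0,0],0],[[0,0,-2],[0,0,0],0],[[0,0,-2],[0,0,0],0]], grip_force=60)

```text
clock: 2.7
position: [0.4642, -0.3824, 0.0708]
ee_rot: [[0.814, 0.58, 0.002], [0.58, -0.814, -0.002], [0.0, 0.002, -1.0]]
force: [-4.2, 2.5, 22.8]
opening: 0.178
grasp_force: 58.2
```

Request:
carry_out(commands=[[[0,0,35],[0,0,0],0],[[0,0,80],[0,0,0],0],[[0,0,110],[0,0,0],0],[[5,25,130],[0,0,0],0],[[15,70,130],[0,0,0],0],[[24,115,130],[0,0,0],0],[[32,160,130],[0,0,0],0],[[40,205,130],[0,0,0],0],[[48,250,130],[0,0,0],0],[[56,295,130],[0,0,0],0]])

```text
clock: 3.7
position: [0.52, -0.0852, 0.1988]
ee_rot: [[0.815, 0.58, 0.001], [0.58, -0.815, -0.0], [0.001, 0.001, -1.0]]
force: [1.6, -0.4, -1.4]
opening: 0.177
grasp_force: 58.8
```

Request:
carry_out(commands=[[[8,45,0],[0,0,0],0],[[16,90,0],[0,0,0],0],[[24,135,0],[0,0,0],0],[[32,180,0],[0,0,0],0],[[36,210,0],[0,0,0],0],[[36,217,0],[0,0,0],0],[[36,217,0],[0,0,0],0],[[36,217,0],[0,0,0],0]])

```text
clock: 4.5
position: [0.5556, 0.1286, 0.1984]
ee_rot: [[0.815, 0.579, -0.0], [0.579, -0.815, -0.001], [-0.001, 0.001, -1.0]]
force: [-1.0, 0.3, -1.3]
opening: 0.181
grasp_force: 58.8
```

```bash
python3 - <<'E'
from h import *
s=ctrl.sense();im=ctrl.capture('wrist');cv2.imwrite('pics/w2.png',im[:,:,::-1])
import pickle;pickle.dump(s,open('s2.pkl','wb'))
p=proj('wrist',[.605,.165,.065],s)
print(s['clock'],s['position'],s['ee_rot'],s['opening'],p)
x,y=int(p[0])-80,max(0,int(p[1])-60)
c=im[y:y+150,x:x+160,::-1];cv2.imwrite('pics/w2c.png',cv2.resize(c,None,fx=4,fy=4,interpolation=cv2.INTER_CUBIC));print(x,y)
E
```

```text
4.5 [0.5556 0.1286 0.1984] [[ 0.8152  0.5792 -0.0002]
 [ 0.5792 -0.8152 -0.0009]
 [-0.0007  0.0006 -1.    ]] 0.18071489387502263 [248.8167 120.8467]
168 60
```

View pics/w2c.png

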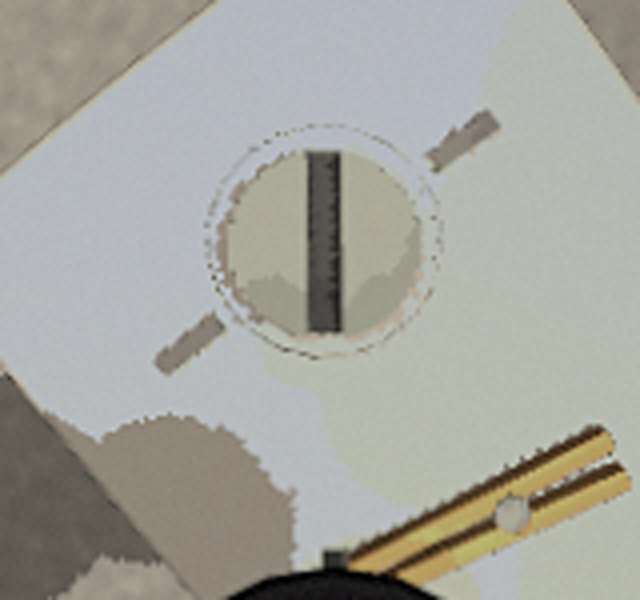

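The slot centre is at crop pixel (324,241), and the slot is vertical in the image. The ribs run from (195,345) to (465,140). The tip of the blade shows at (335,555).

```bash
python3 - <<'E'
from h import *
import pickle;s=pickle.load(open('s2.pkl','rb'))
f=lambda x,y,z:at('wrist',(168+(x+.5)/4-.5,60+(y+.5)/4-.5),z,s)
an=lambda a,b:np.degrees(np.arctan2(*(b-a)[1::-1]))%180
R=np.array(s['ee_rot']);P=np.array(s['position'])
print('toolx yaw',np.degrees(np.arctan2(R[1,0],R[0,0])))
for xa in((308,307),(342,342)): 
    a,b=f(xa[0],152,.068),f(xa[1],332,.068);print('slot edge',a,b,an(a,b))
a,b=f(325,152,.068),f(325,332,.068);m=(a+b)/2;print('slot mid',m,np.linalg.norm(a-b),'in tool',R.T@(m-P))
# bezel extremes
L=[f(207,243,.057),f(442,240,.057),f(322,124,.057),f(328,358,.057)];print('bezel',(L[0]+L[1])/2,(L[2]+L[3])/2)
a,b=f(160,367,.058),f(494,116,.058);print('ribs',(a+b)/2,an(a,b))
for x in(322,348):
  p=f(x,552,.136);print('blade end in tool',R.T@(p-P))
im=cv2.imread('pics/w2.png');c=im[185:206,235:270];cv2.imwrite('pics/bl.png',cv2.resize(np.clip(c*2.,0,255).astype(np.uint8),None,fx=16,fy=16))
E
```

```text
toolx yaw 35.3937369247089
slot edge [0.6205 0.1806 0.068 ] [0.5862 0.1567 0.068 ] 34.89944637336316
slot edge [0.6249 0.1743 0.068 ] [0.5909 0.1501 0.068 ] 35.4640332734605
slot mid [0.6057 0.1654 0.068 ] 0.04171930003614274 in tool [ 0.0622 -0.0011  0.1303]
bezel [0.6053 0.1654 0.057 ] [0.6052 0.1651 0.057 ]
ribs [0.6054 0.1655 0.058 ] 162.6283126867554
blade end in tool [ 0.0107 -0.0013  0.0623]
blade end in tool [0.0107 0.0034 0.0623]
```

View pics/bl.png

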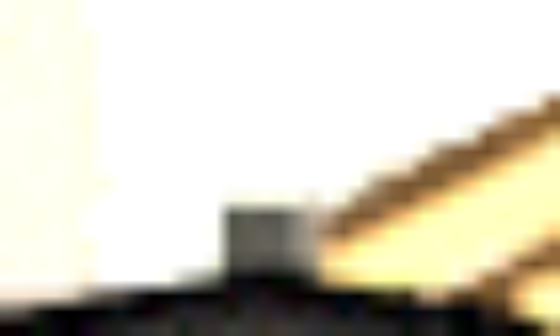

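Request:
carry_out(commands=[[[25,19,0],[0,0,0],0],[[51,39,-10],[0,0,0],0],[[51,39,-40],[0,0,0],0],[[51,39,-58],[0,0,0],0],[[51,39,-60],[0,0,0],0],[[51,39,-60],[0,0,0],0],[[51,39,-64],[0,0,0],0],[[51,39,-67],[0,0,0],0],[[51,39,-69],[0,0,0],0],[[51,39,-69],[0,0,0],0]])

```text
clock: 5.55
position: [0.6068, 0.1689, 0.1294]
ee_rot: [[0.815, 0.58, 0.0], [0.58, -0.815, 0.0], [0.0, 0.0, -1.0]]
force: [-0.3, -0.6, -1.2]
opening: 0.183
grasp_force: 58.8
```

Request:
carry_out(commands=[[[0,-1,-2],[0,0,0],0],[[0,-1,-3],[0,0,0],0],[[0,-1,-4],[0,0,0],0],[[0,-1,-4],[0,0,0],0]])

```text
clock: 5.95
position: [0.6068, 0.1679, 0.1251]
ee_rot: [[0.815, 0.58, -0.0], [0.58, -0.815, -0.0], [-0.0, -0.0, -1.0]]
force: [0.3, 0.3, -0.7]
opening: 0.179
grasp_force: 58.8
```

Request:
carry_out(commands=[[[0.3,-0.2,0],[0,0,-7],0],[[0.5,-0.4,0],[0,0,-14],0],[[0.8,-0.6,0],[0,0,-21],0],[[1,-0.9,0],[0,0,-28],0],[[1.2,-1.2,0],[0,0,-35],0],[[1.4,-1.5,0],[0,0,-42],0],[[1.5,-1.8,0],[0,0,-49],0],[[1.6,-2.1,0],[0,0,-55],0],[[1.6,-2.1,0],[0,0,-55],0]], grip_force=80)

```text
clock: 6.85
position: [0.608, 0.1659, 0.1251]
ee_rot: [[0.942, -0.336, -0.001], [-0.336, -0.942, -0.001], [-0.001, 0.001, -1.0]]
force: [-1.0, -0.6, -1.3]
opening: 0.18
grasp_force: 80.5
```

```bash
python3 - <<'E'
from h import *
s=ctrl.sense();print(s['force'],s['torque'],s['joint_pos'])
E
```

```text
[-0.9582 -0.6145 -1.3208] [-0.1187  0.1718  0.0399] [-0.4844  0.6217  0.1942  1.9207 -0.1946  0.6181 -2.0796]
```

Request:
carry_out(commands=[[[0,0,0],[0,0,-3],0],[[0,0,0],[0,0,-5],0],[[0,0,0],[0,0,-7],0],[[0,0,0],[0,0,-7],0]])

```text
clock: 7.25
position: [0.6081, 0.1656, 0.1251]
ee_rot: [[0.895, -0.447, -0.001], [-0.447, -0.895, -0.0], [-0.001, 0.001, -1.0]]
force: [-1.4, -1.1, -0.5]
opening: 0.177
grasp_force: 80.5
```

```bash
python3 - <<'E'
from h import *
s=ctrl.sense();R=np.array(s['ee_rot']);print(s['force'],s['torque'],np.degrees(np.arctan2(R[1,0],R[0,0])))
im=ctrl.capture('top');cv2.imwrite('pics/t2.png',im[:,:,::-1])
E
```

```text
[-1.356  -1.1252 -0.5405] [-0.421   0.5225  0.0308] -26.55536188840884
```

Request:
carry_out(commands=[[[0,0,0],[0,0,-2],0],[[0,0,0],[0,0,-3.5],0],[[0,0,0],[0,0,-3.5],0]])

```text
clock: 7.6
position: [0.6081, 0.1655, 0.1251]
ee_rot: [[0.865, -0.501, -0.001], [-0.501, -0.865, -0.001], [-0.0, 0.001, -1.0]]
force: [-3.1, -3.0, 0.0]
opening: 0.173
grasp_force: 80.5
```

```bash
python3 - <<'E'
from h import *
s=ctrl.sense();R=np.array(s['ee_rot']);print(s['force'],s['torque'],np.degrees(np.arctan2(R[1,0],R[0,0])))
E
```

```text
[-3.1031 -3.017   0.0234] [-0.8182  0.7849  0.2667] -30.09407429861604
```

Request:
carry_out(commands=[[[0,0,0],[0,0,4],0],[[0,0,0],[0,0,8],0],[[0,0,0],[0,0,8],0],[[0,0,8],[0,0,8],0],[[0,0,25],[0,0,8],0],[[0,0,60],[0,0,8],0],[[-30,10,75],[0,0,8],0],[[-57,23,75],[0,0,8],0],[[-57,23,75],[0,0,8],0],[[-57,23,75],[0,0,8],0]], grip_force=60)

```text
clock: 8.6
position: [0.5517, 0.1897, 0.2012]
ee_rot: [[0.927, -0.375, 0.002], [-0.375, -0.927, 0.001], [0.001, -0.002, -1.0]]
force: [0.0, -0.7, -0.6]
opening: 0.174
grasp_force: 80.5
```

```bash
python3 - <<'E'
from h import *
import pickle
s=ctrl.sense();im=ctrl.capture('wrist');cv2.imwrite('pics/w3.png',im[:,:,::-1]);pickle.dump(s,open('s3.pkl','wb'))
R=np.array(s['ee_rot']);p=proj('wrist',[.605,.165,.065],s)
print(s['clock'],s['position'],np.degrees(np.arctan2(R[1,0],R[0,0])),p)
x,y=int(p[0])-80,max(0,int(p[1])-60)
c=im[y:y+150,x:x+160,::-1];cv2.imwrite('pics/w3c.png',cv2.resize(c,None,fx=4,fy=4,interpolation=cv2.INTER_CUBIC));print(x,y)
E
```

```text
8.6 [0.5517 0.1897 0.2012] -22.045998600462827 [253.1586 124.8452]
173 64
```

View pics/w3c.png

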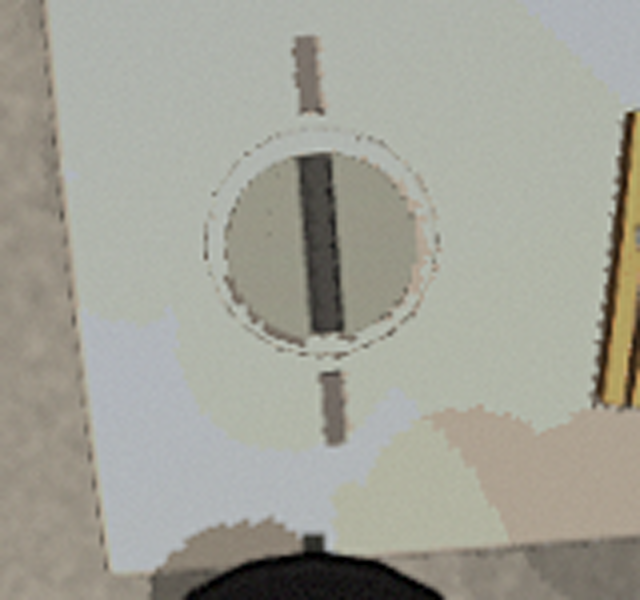

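The slot now lines up with the ribs: it runs (314,153)–(328,332) and the ribs (305,38)–(334,443). The screw is locked, so I'll take the key back.

Request:
carry_out(commands=[[[-7,-45,0],[0,0,6],0],[[-14,-90,0],[0,0,12],0],[[-21,-135,0],[0,0,18],0],[[-28,-180,0],[0,0,24],0],[[-35,-225,0],[0,0,30],0],[[-42,-270,0],[0,0,36],0],[[-49,-315,0],[0,0,42],0],[[-56,-360,0],[0,0,48],0],[[-63,-405,0],[0,0,54],0],[[-70,-450,0],[0,0,57],0]])

```text
clock: 9.65
position: [0.4813, -0.2644, 0.2003]
ee_rot: [[0.819, 0.574, 0.001], [0.574, -0.819, -0.0], [0.0, 0.001, -1.0]]
force: [1.4, 0.2, -1.2]
opening: 0.176
grasp_force: 80.4
```

Request:
carry_out(commands=[[[-6,-45,0],[0,0,0],0],[[-12,-85,0],[0,0,0],0],[[-17,-115,0],[0,0,0],0],[[-18,-122,0],[0,0,0],0],[[-18,-122,0],[0,0,0],0],[[-18,-122,0],[0,0,0],0]])

```text
clock: 10.25
position: [0.4637, -0.3825, 0.2]
ee_rot: [[0.82, 0.573, -0.0], [0.573, -0.82, 0.001], [0.0, -0.001, -1.0]]
force: [0.3, 1.1, -1.6]
opening: 0.176
grasp_force: 80.4
```

Right over the rest; I'll lower the key.

Request:
carry_out(commands=[[[0,0,-40],[0,0,0],0],[[0,0,-75],[0,0,0],0],[[0,0,-100],[0,0,0],0],[[0,0,-115],[0,0,0],0],[[0,0,-123],[0,0,0],0],[[0,0,-127],[0,0,0],0],[[0,0,-127],[0,0,0],0]])

```text
clock: 10.95
position: [0.4639, -0.3826, 0.0734]
ee_rot: [[0.819, 0.574, 0.0], [0.574, -0.819, 0.0], [0.0, 0.0, -1.0]]
force: [-0.7, -0.9, -1.3]
opening: 0.173
grasp_force: 80.4
```

Request:
carry_out(commands=[[[0,0,-1.5],[0,0,0],0],[[0,0,-2.5],[0,0,0],0],[[0,0,-2.5],[0,0,0],0]], grip_force=30)

```text
clock: 11.25
position: [0.4636, -0.3833, 0.0713]
ee_rot: [[0.82, 0.573, 0.001], [0.573, -0.82, -0.0], [0.0, 0.001, -1.0]]
force: [-0.1, 0.2, -0.7]
opening: 0.176
grasp_force: 80.4
```

Request:
carry_out(commands=[[[0,0,-1],[0,0,0],0],[[0,0,-1.5],[0,0,0],0],[[0,0,-1.5],[0,0,0],0]])

```text
clock: 11.55
position: [0.4636, -0.3833, 0.0709]
ee_rot: [[0.82, 0.573, 0.001], [0.573, -0.82, -0.001], [0.0, 0.001, -1.0]]
force: [-2.3, 2.9, 15.2]
opening: 0.177
grasp_force: 82.8
```

Seated: the collar is bearing on the rest. I'll release slowly and rise.

Request:
carry_out(commands=[[[0,0,-1],[0,0,0],20],[[0,0,-1],[0,0,0],25],[[0,0,0],[0,0,0],40],[[0,0,0],[0,0,0],60],[[0,0,0],[0,0,0],80],[[0,0,0],[0,0,0],85],[[0,0,10],[0,0,0],85],[[0,0,40],[0,0,0],85],[[0,0,85],[0,0,0],85],[[0,0,130],[0,0,0],85]])

```text
clock: 12.55
position: [0.463, -0.3829, 0.201]
ee_rot: [[0.82, 0.573, -0.001], [0.573, -0.82, 0.001], [-0.0, -0.001, -1.0]]
force: [0.9, -0.4, -0.1]
opening: 0.996
grasp_force: 0.0
```

Request:
carry_out(commands=[[[0,0,30],[0,0,0],85],[[0,0,30],[0,0,0],85],[[0,0,30],[0,0,0],85],[[0,0,30],[0,0,0],85]])

```text
clock: 12.95
position: [0.4629, -0.3827, 0.2286]
ee_rot: [[0.82, 0.573, -0.001], [0.573, -0.82, 0.001], [-0.0, -0.001, -1.0]]
force: [0.9, 1.2, -0.9]
opening: 0.996
grasp_force: 0.0
```

```bash
python3 - <<'E'
from h import *
s=ctrl.sense();w=ctrl.capture('wrist');t=ctrl.capture('scene')
print(s['clock'],s['position'],s['opening'])
a=cv2.resize(w[100:250,160:360,::-1],(400,300));b=cv2.resize(t[90:290,100:400,::-1],(450,300))
cv2.imwrite('pics/end.png',np.hstack([a,b])[:, :800])
E
```

```text
12.95 [ 0.4629 -0.3827  0.2286] 0.9963746051444118
```

View pics/end.png

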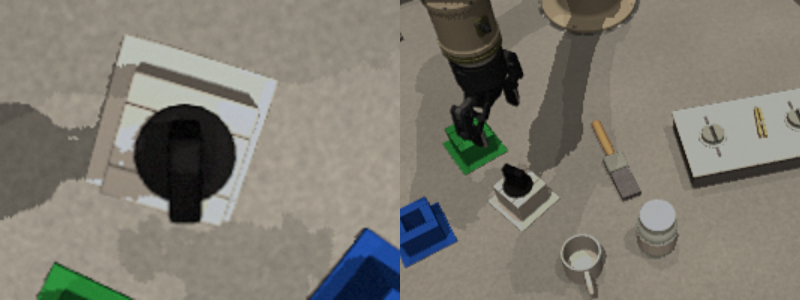

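The key hangs upright in the white rest (collar at (185,150) in the left picture), the gripper is clear and the bystanders haven't moved.

```bash
python3 -c "
from plant import ctrl
print(ctrl.hand_in())"
```

```text
the job is handed in; nothing more can be done
None
```

The job is handed in at about 13 s: screw_a is turned to its stop with the slot in line with its ribs, and the key hangs upright in the white rest, released; screw_b and the other things were not touched.

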